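# Press the sunken reset key of the leak tester

## Task

The leak tester has tripped: on the reset unit (the grey box with the ribbed sliding cover), push the cover fully open with a fingertip, reach down into the well and press the sunken reset key fully home, and let it come up. Then push the cover fully closed again. Grip and lift nothing, and leave the other unit's square key and all the loose parts on the bench and on the units as they are.

Things in the scene. Friction and masses are not known exactly. Their poses are not given: they have to be found in the camera images.
- reset_unit: The reset unit, the task's unit: fixed grey box 150 (its x) x 240 (its y) x 70 mm high; the only one with a ribbed aluminium sliding cover. Origin: centre of its underside, on the bench; z up. Two low rails (6 mm wide, 6 mm high) run along y beside the cover. The unit stands to the left or right, turned up to 0.5 rad.
- well_mouth (a point): Centre of the mouth of the round well in the reset unit's top, at x 0, y -65, z 70 mm in the unit's frame. Bore 48 mm, 30 mm deep, straight walls. It is hidden under the cover until the cover is open. The reset key stands centred on its floor.
- reset_key (a joint): The sunken reset key: upright round black key, 20 mm diameter, top 20 mm below the well's mouth when up. Value is how far it is pressed down (m): 0 up, 0.005 fully home; springs back by itself; about 1.2 N starts it and 5.2 N holds it home.
- cover (a joint): The sliding dust cover: a solid aluminium block 90 x 90 x 18 mm with a ribbed top, lying flat 1.5 mm above the reset unit's top (its top is 89.5 mm above the bench). Value (m) is its slide along the unit's +y: 0 fully closed (against its stop), 0.055 fully open (against its stop; the well is then wholly clear). Stays where it is left; friction 2 N. Closed, its end faces are at y -92 and y -2 mm of the unit; push the -y end face to open it and the +y end face to close it.
- cover_top (a point): Centre of the top face of the sliding cover; moves with it (end faces 45 mm to either side along the unit's y).
- purge_unit: The other unit, to be left alone: fixed grey box of the same size and height, with a wide shallow square recess instead of a cover, and a round dial. Origin: centre of its underside.
- purge_key (a joint): Square black key 30 x 30 mm in the purge unit's shallow square recess, about flush with the top (2 mm proud), centred at x 0, y -55 mm of that unit. Value: pressed depth in m, 0 up, 0.005 down. Not to be pressed.
- retainer: Small steel ring, 28 mm diameter, 12 mm high, loose on the reset unit's top near its +x +y corner. Origin: centre of underside.
- socket: Steel cylinder 26 mm diameter, 35 mm high, standing loose on the purge unit's top. Origin: centre of underside.
- wrist_pin: Steel tube 24 mm diameter, 50 mm high, standing on the bench between the two units. Origin: centre of underside.
- piston: Aluminium piston 86 mm diameter, 74 mm high, on the bench beyond the units. Origin: centre of underside.
- wrench: Steel wrench lying flat on the bench at the right. Origin on its underside.
- can: Can 66 mm diameter, 160 mm high, standing on the bench beyond the units. Origin: centre of underside.
- spring_seat: Dark steel ring 48 mm diameter, 20 mm high, on the bench beyond the units. Origin: centre of underside.

How it is judged:
On the way, in this order (a step that is already met when the one before it is completed fails the run):
1. the cover is pushed open (value of joint cover above 0.048 m), for 0.1 s.
2. the reset key is pressed home at the bottom of the well (value of joint reset_key above 0.004 m and value of joint cover above 0.04 m), for 0.05 s.
3. the key has come up again (value of joint reset_key below 0.001 m), for 0.05 s.
At the end, for the whole second after the job is handed in: The cover is closed to within 4 mm of its stop after the reset key was pressed at least 4 mm (of 5) with the cover open; the reset key is up again (under 1 mm) and the other key is up; every loose part is within 20 mm of where it stood (value of joint cover below 0.004 m and value of joint each of reset_key, purge_key below 0.001 m and distance of each of retainer, socket, wrist_pin, piston, wrench, can, spring_seat from where it was at the start of the episode below 0.02 m); the robot touches nothing.
It fails at once if the other unit's square key is pressed (over 2.5 mm) (value of joint purge_key above 0.0025 m).
It fails at once if a loose part is moved or lifted (over 20 mm) (distance of any of retainer, socket, wrist_pin, piston, wrench, can, spring_seat from where it was at the start of the episode above 0.02 m).
It also fails if it takes over 48 s, if anything falls off the work surface, if the arm or the gripper's body presses on something with over 40 N, if the wrist force passes 120 N, or if a joint passes its speed limit or range.

## Robot

A 6-joint arm with a two-finger parallel gripper is mounted at the origin on the work surface. World frame = base frame: x ahead of the robot, y to its left, z up, the work surface at z = 0. Lengths are in m, angles in rad, forces in N, time in s.
With the tool pointing down it reaches from about 0.375 to 0.75 m from the base axis. Payload 9 kg.
Tool frame: the origin (TCP) lies at the very end of the fingers, on their centre line; the grasp point (between the pads) lies grip_point_offset behind it (grip_point_offset is the distance from the TCP to the grasp point, in m); z points along the fingers, y is the line along which they close (so a half turn about z gives the same grasp; the last joint's range is limited). The gripper opens to 85 mm and grips with 20 to 120 N. Pads are 22 mm wide; open, the fingers measure 114 mm over their backs; the gripper's body (76 mm by 85 mm) begins 54 mm behind the grasp point. The pads swing forward as they close: fully open they stand 13 mm farther back than shut.
Start: joints at [1.041, 0.104, 0.097, 1.564, 0, 1.353], TCP at [0.184, 0.571, 0.201] pointing down, gripper open.
Joint ranges: [-2.99, 2.99], [-0.84, 1.86], [-1.1, 1.16], [-1.84, 2.11], [-1.51, 1.56], [-3.14, 3.14]. Speed limits (rad/s): [2.22, 2.22, 2.57, 3.14, 3.14, 3.14].

## Interface

Orientations are given as a unit quaternion [x, y, z, w].
In Python, from cell import * gives the robot as it stands. The module is installed in compiled form; this text tells all that it offers.
- The arm moves only by the tool servo_tool, never from a script. Its argument "steps" is a list of rows, each a list of 3 entries, a list of its own where there are three numbers: the opening, from 0 (shut) to 1 (fully open), then the shift along the tool's x, y, z in mm, then the turn about the tool's z in rad. A call has 1 to 12 rows; each row is the pose to reach, as a shift and turn from the pose commanded when the call began, along the tool's axes at that moment; what a row does not reach only later rows make up. A row lasts 1/8 s, in which the tool goes at most 62.5 mm and 10.7 degrees, less where a joint would pass 70% of its speed; a pose out of reach is approached as far as the arm can. A call with a gripper value outside its range is refused whole. The fingers move at their own pace and stop on an object; the grip force is fixed at half the most. Time passes only in rows, so rows that repeat a pose let the fingers close. It gives the time, the measured TCP pose, the force, the opening and the grip force at its end, in the units of the state.
- read_state(): the state, without advancing time (a new reading comes with each control period).
- read_camera(name): name is "scene" or "top"; returns a dict with "image" (400x640x3 uint8, red, green, blue), "camera_matrix" (3x3 intrinsics, pixels), "R" (3x3) and "t" (3): a world point X has camera coordinates R X + t. Camera axes: x right, y down, z forward; pixel columns grow to the right and rows downward; lengths in m; the calibration is good to about 2 mm. A picture is of the moment at which its call begins. There is no depth.
- job_done(): hands the job in; it is judged then, once.
The state is a dict: "clock": time; "joints": joint angles; "joint_vel": joint speeds; "joint_torque": joint torques, N m; "ee_pos": TCP position; "eef_rot": TCP orientation; "force": force on the tool from outside, world axes, zero at the start; "wrist_torque": the same for the moment, N m; "opening": finger opening in m; "gripper_force": force on a finger pad.
Only numpy, scipy, OpenCV 4.12 (cv2) and the standard library are available. Lean on these libraries where they do the work, as an engineer would, in place of code of your own. Each camera call takes 0.05 s, during which the arm holds its last target. There are 200 camera calls.

## Working session

There is one attempt and no reset: what is moved stays moved. The work goes in short steps, Python scripts to look and compute and a tool call to move; the robot and the scene stay as the last step left them, time stands still between calls to the robot, and variables do not carry over. Pictures are saved under pics/ and viewed, at most 10 in all, crops included, and the job is handed in when it is done.

Besides the shell and the picture viewer there is one more tool, called after "Emit:" as name([rows], argument=value, ...), one row to a line, values as JSON. servo_tool: Moves the arm, as the interface text tells. Its arguments: {"type":"object","properties":{"steps":{"type":"array","items":{"type":"array"}}},"required":["steps"]}

```bash
mkdir -p pics
python3 - <<'E'
from cell import *
import cv2,numpy as np
for n in("scene","top"):
    c=read_camera(n); cv2.imwrite(f"pics/{n}0.png",c["image"][:,:,::-1]); np.savez(f"{n}.npz",**c)
    print(n,c["camera_matrix"].tolist(),c["R"].tolist(),c["t"].tolist())
print(read_state())
E
```

```text
scene [[488.4002276181081, 0.0, 320.6327352975584], [0.0, 488.4002276181081, 199.9736059535404], [0.0, 0.0, 1.0]] [[-0.36135775826448874, 0.9322930535168964, -0.015818751727127964], [0.6765634042691798, 0.2504871011885267, -0.6924725064158626], [-0.6416249142183938, -0.2609327010980226, -0.7212708194235564]] [0.3129522822344527, -0.3195988439251813, 1.6912567912933107]
top [[409.34493432075493, 0.0, 322.1658588466199], [0.0, 409.34493432075493, 201.8674688155002], [0.0, 0.0, 1.0]] [[-0.0038944404132442187, -0.9998819409762153, -0.014863964595766178], [-0.9944325451187013, 0.005437605357691202, -0.10523471697456399], [0.10530311744013215, 0.014371379808859998, -0.9943363198132611]] [-0.09948522797058741, 0.6069691038551658, 1.064018077184792]
{'clock': 0.1, 'joints': array([ 1.04128001e+00,  1.04634746e-01,  9.65562139e-02,  1.56390843e+00,
       -1.56626279e-05,  1.35310123e+00]), 'joint_vel': array([-0.00141512, -0.00137949,  0.0022181 ,  0.00088529, -0.00010336,
        0.00096979]), 'joint_torque': array([ 5.93289398e-03, -5.58207893e+01,  5.04721320e+01,  1.30426299e-02,
       -3.75344844e-04, -1.81543970e-05]), 'ee_pos': array([0.18389554, 0.57077209, 0.200008  ]), 'eef_rot': array([ 1.55279699e-01,  9.87870366e-01, -5.57108213e-04, -2.09984398e-04]), 'force': array([-0.19749955, -0.10703328,  0.51212809]), 'wrist_torque': array([-0.02261572,  0.01424177,  0.01059062]), 'gripper_force': 0.0, 'opening': 0.08562994166578024}
```

View pics/top0.png

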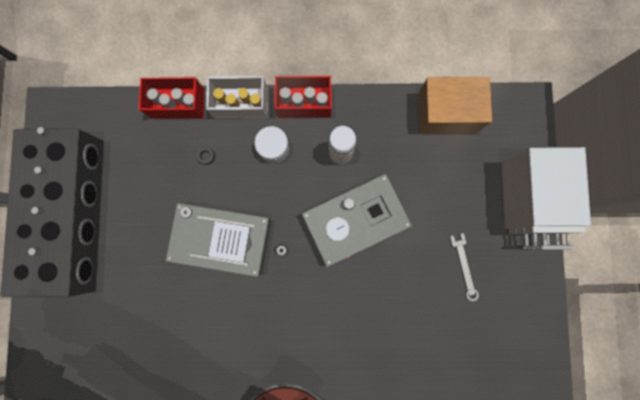

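View pics/scene0.png

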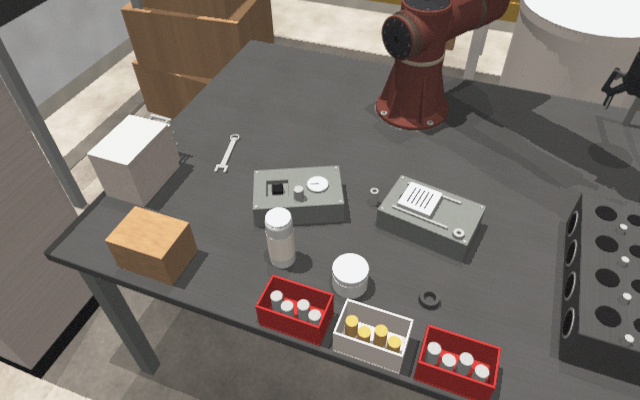

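The top view shows the reset unit at about (218,240) with its cover at (230,241) and the retainer at (186,212). Its +y end therefore points left in the image. I'll take a crop of each camera to pick out the corners.

Run:
```python
import cv2,numpy as np
a=np.load("top.npz")["image"][195:285,155:285,::-1]; b=np.load("scene.npz")["image"][165:260,365:495,::-1]
cv2.imwrite("pics/crops.png",np.vstack([cv2.resize(a,(0,0),fx=3.2,fy=3.2,interpolation=2) ,cv2.resize(b,(0,0),fx=3.2,fy=3.2,interpolation=2)][:2]))
```

```text
(no output)
```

View pics/crops.png

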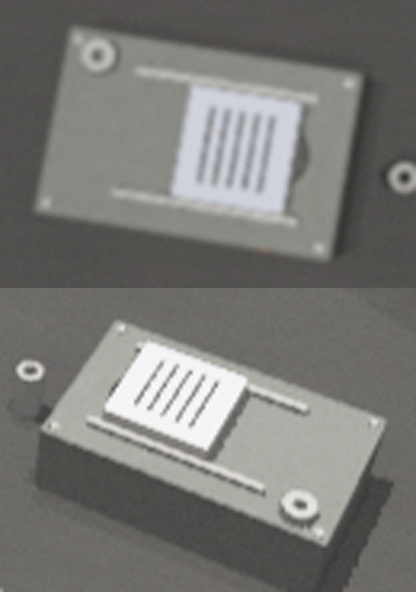

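Both crops show the four top corners clearly. The retainer marks the +x+y corner, at (98,55) in the upper crop and (299,505) in the lower. I'll fit the pose to these corners.

```bash
cat > h.py <<'E'
import numpy as np
from scipy.optimize import least_squares
def proj(c,X): p=(np.asarray(X)@c["R"].T+c["t"])@c["camera_matrix"].T; return p[:,:2]/p[:,2:]
def U(p,L): # unit (m) -> world
    s,c=np.sin(p[2]),np.cos(p[2]); L=np.atleast_2d(L)
    return np.c_[p[0]+c*L[:,0]-s*L[:,1],p[1]+s*L[:,0]+c*L[:,1],L[:,2]]
E
python3 - <<'E'
from h import *
T,S=np.load("top.npz"),np.load("scene.npz")
k=lambda x,y,z:[x*.075,y*.12,z]
L=np.array([k(1,1,.07),k(1,-1,.07),k(-1,-1,.07),k(-1,1,.07)])
C=np.array([[.045,-.002,.0895],[.045,-.092,.0895],[-.045,-.092,.0895],[-.045,-.002,.0895]])
f=lambda P,o:np.array(P)/3.2+o-0.35
tp=f([[72,28],[362,73],[331,258],[37,211],[190,85],[302,98],[290,215],[173,197]],[155,195])
sp=f([[328,257],[43,144],[118,33],[385,132]],[365,165])
def r(p,w=3):
    a=(proj(T,U(p,np.r_[L,C]))-tp).ravel(); b=(proj(S,U(p,L))-sp).ravel()
    return {1:a,2:b,3:np.r_[a,b]}[w]
for w in(1,2,3):
    q=least_squares(r,[.55,.2,0],args=(w,)); print(w,q.x,np.round(q.fun,1))
p=q.x
from cell import *
s=read_state(); from scipy.spatial.transform import Rotation as Ro
print(Ro.from_quat(s["eef_rot"]).as_matrix().round(3))
for n,l in dict(pre_open=[0,-.115,.13],well=[0,-.065,.07],precl=[0,.08,.13]).items():print(n,U(p,[l]).round(4))
E
```

```text
1 [ 0.50893627  0.1722756  -0.15228616] [-2.4 -0.3 -1.9 -0.8 -1.8 -0.3 -2.3  0.3  2.8 -0.2  2.8  1.   0.6  0.
  1.9  0.3]
2 [ 0.5093124   0.17272803 -0.158018  ] [ 0.1  0.2 -0.7 -0.2 -0.6 -0.1  1.1 -0.1]
3 [ 0.50905471  0.17242241 -0.15432825] [-2.4 -0.4 -1.9 -0.7 -1.9 -0.2 -2.4  0.1  2.8 -0.3  2.8  1.   0.5  0.
  1.8  0.2  0.2  0.  -0.7 -0.2 -0.9 -0.2  0.9 -0.4]
[[-0.952  0.307 -0.001]
 [ 0.307  0.952 -0.001]
 [ 0.    -0.001 -1.   ]]
pre_open [[0.4914 0.0588 0.13  ]]
well [[0.4991 0.1082 0.07  ]]
precl [[0.5214 0.2515 0.13  ]]
```

The fit's residuals show the cover about 5 px further toward +y than the closed position, so it is probably ajar. I'll refit with the slide as a free parameter and express targets as tool shifts.

```bash
cat >> h.py <<'E'
T,S=np.load("top.npz"),np.load("scene.npz")
k=lambda x,y,z:[x*.075,y*.12,z]
L=np.array([k(1,1,.07),k(1,-1,.07),k(-1,-1,.07),k(-1,1,.07)])
C=np.array([[.045,-.002,.0895],[.045,-.092,.0895],[-.045,-.092,.0895],[-.045,-.002,.0895]])
f=lambda P,o:np.array(P)/3.2+o-0.35
tp=f([[72,28],[362,73],[331,258],[37,211],[190,85],[302,98],[290,215],[173,197]],[155,195])
sp=f([[328,257],[43,144],[118,33],[385,132],[245,90],[148,54],[106,121],[212,165]],[365,165])[[0,1,2,3,7,6,5,4]]
def r(p):
    W=U(p,np.r_[L,C+[0,p[3],0]])
    return np.r_[(proj(T,W)-tp).ravel(),(proj(S,W)-sp).ravel()]
fit=least_squares(r,[.55,.2,0,0]); p=fit.x
E
cat > rel.py <<'E'
from h import *; from cell import *; from scipy.spatial.transform import Rotation as Ro
def report():
    s=read_state(); R=Ro.from_quat(s["eef_rot"]).as_matrix()
    c,sn=np.cos(p[2]),np.sin(p[2]); d=s["ee_pos"][:2]-p[:2]
    print("t",s["clock"],"unit xy mm",1e3*np.array([c*d[0]+sn*d[1],-sn*d[0]+c*d[1]]).round(4),"z",1e3*s["ee_pos"][2].round(4),"F",s["force"].round(1),"J6",s["joints"][5])
    yaw=np.arctan2(R[1,0],R[0,0]); print("turn to align", -((p[2]+np.pi-yaw+np.pi)%(2*np.pi)-np.pi))
    for n,l in dict(pre=[0,-.125,.12],well=[0,-.065,.07],precl=[0,.085,.12]).items():
        w=U(p,[l])[0]; print(n,w.round(3),"toolshift",(1e3*R.T@(w-s["ee_pos"])).round(1))
if __name__=="__main__": report()
E
python3 - <<'E'
from rel import *
print(p,fit.fun.round(1)); report()
E
```

```text
[ 0.50859794  0.16985979 -0.15255878  0.01131349] [-1.5 -0.2 -1.  -0.7 -0.8 -0.1 -1.4  0.4 -0.6 -0.7 -0.6  0.4 -2.9 -0.5
 -1.6 -0.3 -0.8 -0.4 -1.6 -0.5 -1.8 -0.5 -0.1 -0.8 -2.  -1.6 -1.9 -0.5
 -1.4 -0.8  0.3 -0.5]
t 0.1 unit xy mm [-381.9  346.9] z 200.0 F [-0.2 -0.1  0.5] J6 1.3531012341616826
turn to align -0.15926257973722668
pre [0.49  0.046 0.12 ] toolshift [-451.9 -405.3   80.4]
well [0.499 0.106 0.07 ] toolshift [-442.4 -346.   130.3]
precl [0.522 0.254 0.12 ] toolshift [-418.6 -197.9   80.1]
```

Emit:
servo_tool([
  [0,[-45,-40,0],-0.08],
  [0,[-90,-80,0],-0.159],
  [0,[-135,-120,0],-0.159],
  [0,[-181,-161,0],-0.159],
  [0,[-226,-202,0],-0.159],
  [0,[-271,-243,0],-0.159],
  [0,[-316,-283,0],-0.159],
  [0,[-361,-324,0],-0.159],
  [0,[-406,-365,0],-0.159],
  [0,[-452,-405,20],-0.159],
  [0,[-452,-405,60],-0.159],
  [0,[-452,-405,80],-0.159],
])

```text
clock: 1.6
ee_pos: [0.4888, 0.0466, 0.1183]
eef_rot: [0.077, 0.997, 0.0, -0.002]
force: [-0.5, 0.0, 0.4]
opening: 0.0002
gripper_force: 0.0
```

Run:
```python
from rel import *
import cv2
report()
a=read_camera("top")["image"][185:295,145:305,::-1]; b=read_camera("scene")["image"][100:260,335:495,::-1]
z=lambda i,f:cv2.resize(i,(0,0),fx=f,fy=f,interpolation=2)
cv2.imwrite("pics/c2.png",np.hstack([z(a,2.5),z(b,2.5)[:275]]))
```

```text
t 1.6 unit xy mm [  -0.8 -124.8] z 118.3 F [-0.5  0.   0.4] J6 -0.017953887427633406
turn to align -0.0015757853005786693
pre [0.49  0.046 0.12 ] toolshift [-0.8 -0.2 -1.7]
well [0.499 0.106 0.07 ] toolshift [-0.9 59.8 48.3]
precl [0.522 0.254 0.12 ] toolshift [ -0.5 209.8  -1.7]
```

View pics/c2.png

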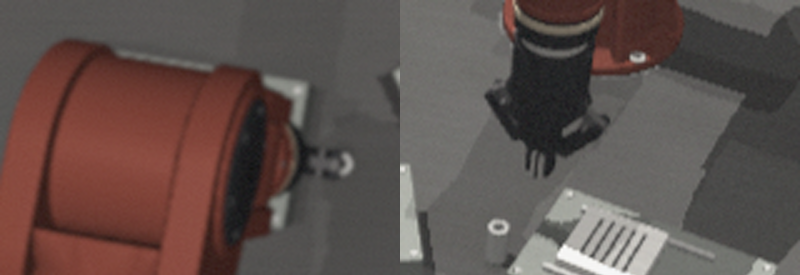

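The scene view shows the shut fingertip at crop (540,170), full-frame about (391,168), just beyond the unit's −y end. I'll check that against its projection.

Run:
```python
from h import *
print(proj(S,[[.4888,.0466,.1183]]),proj(T,[[.4888,.0466,.1183]]))
```

```text
[[388.50281333 177.40998703]] [[260.77959758 246.42655681]]
```

Run:
```python
from cell import *
import cv2,numpy as np
b=read_camera("scene")["image"][130:220,350:450,::-1]
b=np.clip(b.astype(float)*1.8,0,255).astype(np.uint8)
cv2.imwrite("pics/c3.png",cv2.resize(b,(0,0),fx=6,fy=6,interpolation=2))
```

```text
(no output)
```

View pics/c3.png

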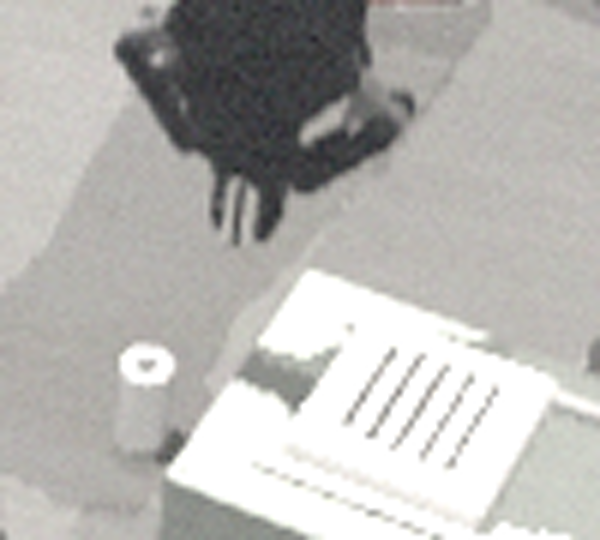

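The tip appears at about (390,170), roughly 7 px above where the stated TCP projects. That could mean the tip sits higher than stated, so I'll touch off gently on the unit's top at y≈−112 and watch the force.

Emit:
servo_tool([
  [0,[-1,13,15],0],
  [0,[-1,13,30],0],
  [0,[-1,13,36],0],
  [0,[-1,13,40],0],
  [0,[-1,13,42],0],
  [0,[-1,13,42],0],
])

```text
clock: 2.5
ee_pos: [0.4931, 0.0595, 0.0789]
eef_rot: [0.076, 0.997, 0.0, 0.0]
force: [-0.3, 0.2, 0.2]
opening: -0.0
gripper_force: 0.0
```

Run:
```python
from rel import *
import cv2
report()
b=read_camera("scene")["image"][130:220,350:450,::-1]
b=np.clip(b.astype(float)*1.5,0,255).astype(np.uint8)
cv2.imwrite("pics/c4.png",cv2.resize(b,(0,0),fx=6,fy=6,interpolation=2))
s=read_state()["ee_pos"];print((proj(S,[s])-[350,130])*6)
```

```text
t 2.5 unit xy mm [   1.5 -111.4] z 78.89999999999999 F [-0.3  0.2  0.2] J6 0.009149418529523619
turn to align -0.0004739128895292488
pre [0.49  0.046 0.12 ] toolshift [  1.4 -13.6 -41.1]
well [0.499 0.106 0.07 ] toolshift [ 1.5 46.4  8.9]
precl [0.522 0.254 0.12 ] toolshift [  1.5 196.4 -41.1]
[[249.03942871 361.99625265]]
```

View pics/c4.png

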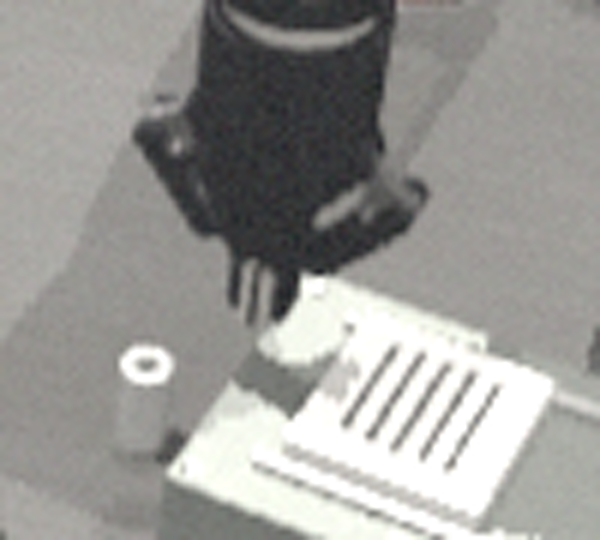

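The tip shows at (262,325) in the crop, predicted (249,362): the same constant offset as before, with no contact yet. I'll go on down in small steps.

Emit:
servo_tool([
  [0,[1,0,4],0],
  [0,[1,0,7],0],
  [0,[1,0,9],0],
  [0,[1,0,9],0],
  [0,[1,0,9],0],
])

```text
clock: 3.18
ee_pos: [0.4921, 0.0598, 0.0698]
eef_rot: [0.076, 0.997, 0.0, 0.0]
force: [0.6, -0.4, -0.5]
opening: -0.0002
gripper_force: 0.0
```

```bash
python3 rel.py
```

```text
t 3.175 unit xy mm [   0.4 -111.3] z 69.8 F [ 0.6 -0.4 -0.5] J6 0.009185678689836843
turn to align -0.00024730805252115573
pre [0.49  0.046 0.12 ] toolshift [  0.4 -13.7 -50.2]
well [0.499 0.106 0.07 ] toolshift [ 0.4 46.3 -0.2]
precl [0.522 0.254 0.12 ] toolshift [  0.4 196.3 -50.2]
```

Emit:
servo_tool([
  [0,[0,0,2],0],
  [0,[0,0,2],0],
  [0,[0,0,3],0],
  [0,[0,0,3],0],
])

```text
clock: 3.68
ee_pos: [0.492, 0.0598, 0.0666]
eef_rot: [0.076, 0.997, 0.0, -0.0]
force: [-0.4, 0.3, -0.2]
opening: -0.0002
gripper_force: 0.0
```

Emit:
servo_tool([
  [0,[0,0,3],0],
  [0,[0,0,5],0],
  [0,[0,0,6],0],
  [0,[0,0,6],0],
])

```text
clock: 4.18
ee_pos: [0.492, 0.0598, 0.0606]
eef_rot: [0.076, 0.997, 0.0, -0.0]
force: [0.2, 0.1, -0.2]
opening: -0.0002
gripper_force: 0.0
```

Run:
```python
from rel import *
import cv2
report()
b=read_camera("scene")["image"][130:220,350:450,::-1]
cv2.imwrite("pics/c5.png",cv2.resize(b,(0,0),fx=6,fy=6,interpolation=2))
s=read_state()["ee_pos"];print((proj(S,[s])-[350,130])*6)
```

```text
t 4.175 unit xy mm [   0.3 -111.3] z 60.6 F [ 0.2  0.1 -0.2] J6 0.009173262492792324
turn to align -0.00023745369137673222
pre [0.49  0.046 0.12 ] toolshift [  0.3 -13.7 -59.4]
well [0.499 0.106 0.07 ] toolshift [ 0.3 46.3 -9.4]
precl [0.522 0.254 0.12 ] toolshift [  0.3 196.3 -59.4]
[[246.76792112 389.2060927 ]]
```

View pics/c5.png

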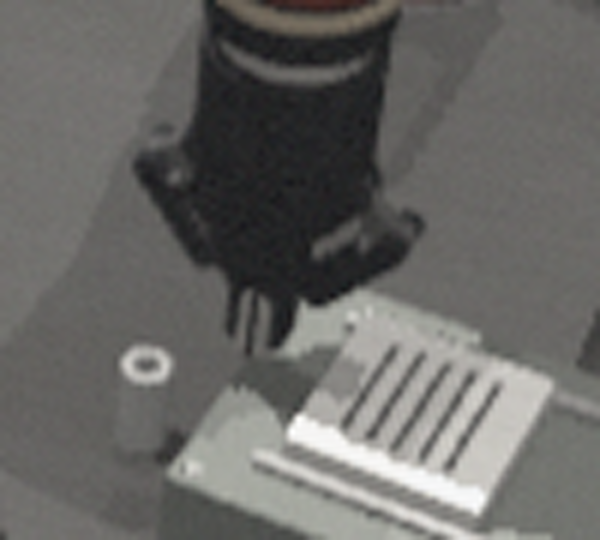

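The tip, at (255,352) in the crop, is visibly still above the unit's top, so it sits well above the reported TCP. I'll continue touching off slowly.

Emit:
servo_tool([
  [0,[0,0,3],0],
  [0,[0,0,6],0],
  [0,[0,0,8],0],
  [0,[0,0,8],0],
])

```text
clock: 4.72
ee_pos: [0.4919, 0.0599, 0.0525]
eef_rot: [0.076, 0.997, 0.0, -0.0]
force: [0.7, -0.6, 0.5]
opening: -0.0003
gripper_force: 0.0
```

Emit:
servo_tool([
  [0,[0,0,2],0],
  [0,[0,0,4],0],
  [0,[0,0,4],0],
])

```text
clock: 5.1
ee_pos: [0.4919, 0.0599, 0.0485]
eef_rot: [0.076, 0.997, 0.0, -0.0]
force: [-0.4, -0.5, 0.6]
opening: -0.0001
gripper_force: 0.0
```

Emit:
servo_tool([
  [0,[0,0,1.5],0],
  [0,[0,0,3],0],
  [0,[0,0,3],0],
])

```text
clock: 5.48
ee_pos: [0.4919, 0.0598, 0.0455]
eef_rot: [0.076, 0.997, 0.0, -0.0]
force: [0.4, -0.8, 0.0]
opening: -0.0003
gripper_force: 0.0
```

Emit:
servo_tool([
  [0,[0,0,1.5],0],
  [0,[0,0,3],0],
  [0,[0,0,3],0],
])

```text
clock: 5.85
ee_pos: [0.4919, 0.0599, 0.0425]
eef_rot: [0.076, 0.997, 0.0, -0.0]
force: [0.4, -0.3, 0.6]
opening: 0.0003
gripper_force: 0.0
```

Emit:
servo_tool([
  [0,[0,0,1],0],
  [0,[0,0,2],0],
  [0,[0,0,3],0],
  [0,[0,0,3],0],
])

```text
clock: 6.35
ee_pos: [0.4919, 0.0599, 0.0396]
eef_rot: [0.076, 0.997, 0.0, -0.0]
force: [0.6, -0.1, -1.1]
opening: 0.0002
gripper_force: 0.0
```

Run:
```python
from rel import *
import cv2
a=read_camera("top")["image"][205:290,220:310,::-1]
b=read_camera("scene")["image"][145:215,360:430,::-1]
z=lambda i:cv2.resize(i,(400,400),interpolation=2)
g=lambda i:np.clip(i.astype(float)*1.7,0,255).astype(np.uint8)
cv2.imwrite("pics/c6.png",np.hstack([g(z(a)),z(b)]))
s=read_state()["ee_pos"];
for dz in (0,.03): print((proj(S,[s+[0,0,dz]])-[360,145])*400/70+[400,0], (proj(T,[s+[0,0,dz]])-[220,205])*[400/90,400/85])
```

```text
[[574.00238604 315.72776105]] [[180.78749751 188.88943236]]
[[579.58245747 271.48639617]] [[172.22970846 188.88257983]]
```

View pics/c6.png

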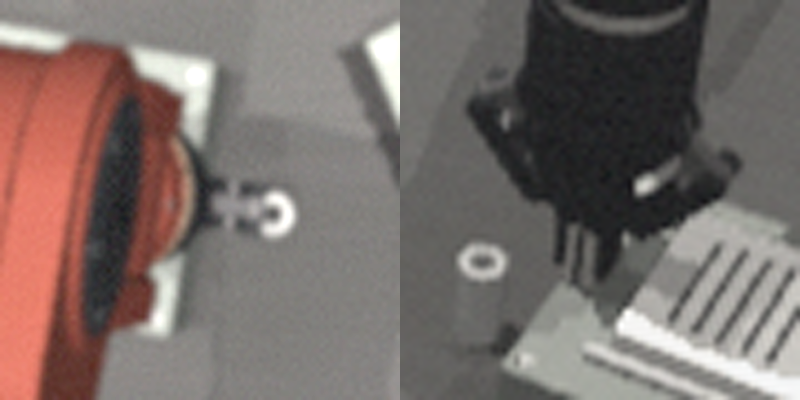

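The tip is at (583,285) in the right half, close to the unit's −y edge and still 20–30 mm above the stated TCP. I'll keep lowering gently.

Emit:
servo_tool([
  [0,[0,0,1],0],
  [0,[0,0,2],0],
  [0,[0,0,3],0],
  [0,[0,0,4],0],
  [0,[0,0,4],0],
])

```text
clock: 7.08
ee_pos: [0.4923, 0.0598, 0.0393]
eef_rot: [0.076, 0.997, -0.0, 0.001]
force: [-16.4, 0.7, 34.2]
opening: -0.0001
gripper_force: 17.1
```

Contact came at reported z ≈ 39.5 mm, so the shut fingertip is about 30.5 mm above the reported TCP. I'll lift to put the tip at about 78 mm and turn 90°, which puts the knuckles along the unit's x, clear of the cover.

Emit:
servo_tool([
  [0,[0,0,-12],0],
  [0,[0,-8,-12],0.175],
  [0,[0,-8,-12],0.35],
  [0,[0,-8,-12],0.525],
  [0,[0,-8,-12],0.7],
  [0,[0,-8,-12],0.875],
  [0,[0,-8,-12],1.05],
  [0,[0,-8,-12],1.225],
  [0,[0,-8,-12],1.4],
  [0,[0,-8,-12],1.571],
  [0,[0,-8,-12],1.571],
])

```text
clock: 8.45
ee_pos: [0.4908, 0.0519, 0.0477]
eef_rot: [0.759, 0.651, 0.0, -0.0]
force: [-0.3, 0.5, -0.3]
opening: 0.0001
gripper_force: 0.0
```

```bash
python3 rel.py
```

```text
t 8.45 unit xy mm [   0.4 -119.3] z 47.7 F [-0.3  0.5 -0.3] J6 1.5622794243899172
turn to align -1.570166551350531
pre [0.49  0.046 0.12 ] toolshift [ -5.7  -0.4 -72.3]
well [0.499 0.106 0.07 ] toolshift [ 54.3  -0.3 -22.3]
precl [0.522 0.254 0.12 ] toolshift [ 2.043e+02 -2.000e-01 -7.230e+01]
```

Emit:
servo_tool([
  [0,[10,0,0],0],
  [0,[20,0,0],0],
  [0,[28,0,0],0],
  [0,[36,0,0],0],
  [0,[44,0,0],0],
  [0,[52,0,0],0],
  [0,[60,0,0],0],
  [0,[64,0,0],0],
  [0,[66,0,0],0],
])

```text
clock: 9.57
ee_pos: [0.501, 0.1174, 0.0478]
eef_rot: [0.759, 0.651, 0.0, 0.0]
force: [1.0, -1.9, 0.1]
opening: -0.0001
gripper_force: 1.1
```

Force is about 2 N, which matches the cover's friction. I'll continue to the stop.

Emit:
servo_tool([
  [0,[3,0,0],0],
  [0,[6,0,0],0],
  [0,[8,0,0],0],
  [0,[8,0,0],0],
])

```text
clock: 10.07
ee_pos: [0.5019, 0.123, 0.0478]
eef_rot: [0.759, 0.651, -0.002, 0.001]
force: [-1.3, -13.3, 2.2]
opening: -0.0002
gripper_force: 6.7
```

At the stop. The measured y (about −47.5) agrees with the expected −48, so the fit is good. Next I'll back off over the well and go down.

Emit:
servo_tool([
  [0,[-12,0,0],0],
  [0,[-20,0,0],0],
  [0,[-20,0,0],0],
  [0,[-20,0,8],0],
  [0,[-20,0,16],0],
  [0,[-20,0,22],0],
  [0,[-20,0,26],0],
  [0,[-20,0,26],0],
])

```text
clock: 11.08
ee_pos: [0.4987, 0.1054, 0.0213]
eef_rot: [0.759, 0.651, -0.0, -0.0]
force: [-0.1, 0.2, 0.1]
opening: -0.0001
gripper_force: 0.0
```

```bash
python3 rel.py|head -1
```

```text
t 11.075 unit xy mm [  0.1 -65.2] z 21.3 F [-0.1  0.2  0.1] J6 1.674749687763594
```

In the well with no contact, as expected. Pressing now.

Emit:
servo_tool([
  [0,[0,0,2],0],
  [0,[0,0,4],0],
  [0,[0,0,6],0],
  [0,[0,0,7],0],
  [0,[0,0,7.5],0],
  [0,[0,0,7.5],0],
])

```text
clock: 11.82
ee_pos: [0.4994, 0.1053, 0.0145]
eef_rot: [0.759, 0.651, 0.0, 0.0]
force: [-0.8, -0.3, 4.7]
opening: 0.0001
gripper_force: 2.5
```

Emit:
servo_tool([
  [0,[0,0,1],0],
  [0,[0,0,2],0],
  [0,[0,0,2],0],
])

```text
clock: 12.2
ee_pos: [0.4995, 0.1053, 0.0141]
eef_rot: [0.759, 0.651, 0.0, 0.0]
force: [-6.9, 0.3, 21.6]
opening: -0.0004
gripper_force: 10.4
```

The key is home (21.6 N). Now straight up, then across to the far side of the cover.

Emit:
servo_tool([
  [0,[0,0,-10],0],
  [0,[0,0,-25],0],
  [0,[0,0,-50],0],
  [0,[0,0,-80],0],
  [0,[0,0,-80],0],
  [0,[40,0,-80],0],
  [0,[80,0,-80],0],
  [0,[120,0,-80],0],
  [0,[150,0,-80],0],
  [0,[150,0,-80],0],
  [0,[150,0,-80],0],
])

```text
clock: 13.58
ee_pos: [0.5213, 0.253, 0.0915]
eef_rot: [0.759, 0.651, -0.001, -0.0]
force: [0.6, -0.2, 0.4]
opening: 0.0001
gripper_force: 0.0
```

Run:
```python
from rel import *
import cv2
report()
b=read_camera("scene")["image"][120:260,350:510,::-1]
cv2.imwrite("pics/c7.png",cv2.resize(b,(0,0),fx=4,fy=4,interpolation=2))
```

```text
t 13.575 unit xy mm [-0.  84.1] z 91.5 F [ 0.6 -0.2  0.4] J6 1.9501185384974284
turn to align -1.571126116364237
pre [0.49  0.046 0.12 ] toolshift [-2.092e+02  1.000e-01 -2.830e+01]
well [0.499 0.106 0.07 ] toolshift [-1.491e+02  1.000e-01  2.170e+01]
precl [0.522 0.254 0.12 ] toolshift [  0.8   0.  -28.5]
```

View pics/c7.png

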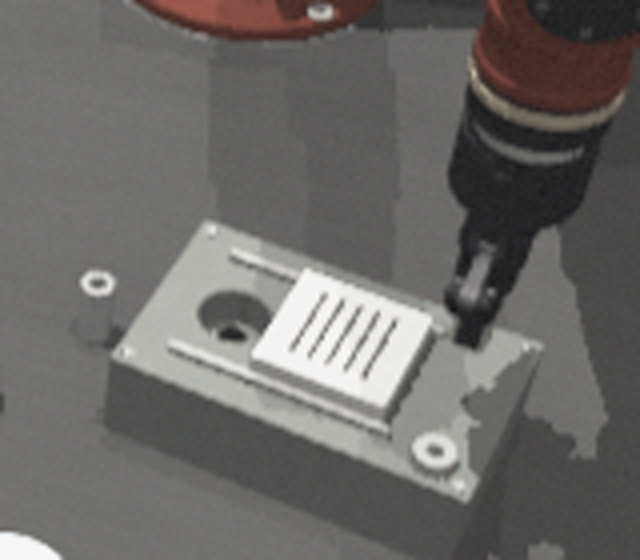

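The view shows the cover open, the well and key clear at (232,330), the finger beyond the cover at (468,340) and the retainer undisturbed at (435,450). I'll lower and push the cover closed.

Emit:
servo_tool([
  [0,[0,0,22],0],
  [0,[0,0,44],0],
  [0,[0,0,44],0],
  [0,[-8,0,44],0],
  [0,[-16,0,44],0],
  [0,[-24,0,44],0],
  [0,[-32,0,44],0],
  [0,[-40,0,44],0],
  [0,[-48,0,44],0],
  [0,[-56,0,44],0],
  [0,[-64,0,44],0],
  [0,[-70,0,44],0],
])

```text
clock: 15.12
ee_pos: [0.511, 0.1838, 0.0481]
eef_rot: [0.759, 0.651, -0.0, -0.0]
force: [-0.6, 2.0, 1.1]
opening: -0.0002
gripper_force: 1.2
```

Emit:
servo_tool([
  [0,[-3,0,0],0],
  [0,[-5,0,0],0],
  [0,[-7,0,0],0],
  [0,[-7,0,0],0],
])

```text
clock: 15.62
ee_pos: [0.5102, 0.1793, 0.0482]
eef_rot: [0.759, 0.651, 0.001, -0.001]
force: [1.2, 12.3, -1.0]
opening: 0.0001
gripper_force: 5.7
```

The cover is against its stop (12 N, y≈9.5 as expected). Now back off, lift and check.

Emit:
servo_tool([
  [0,[10,0,0],0],
  [0,[20,0,0],0],
  [0,[20,0,-40],0],
  [0,[60,0,-90],0],
  [0,[110,0,-130],0],
  [0,[150,0,-130],0],
  [0,[150,0,-130],0],
])

```text
clock: 16.5
ee_pos: [0.533, 0.3284, 0.178]
eef_rot: [0.758, 0.652, 0.0, 0.0]
force: [0.5, -0.3, 0.2]
opening: -0.0
gripper_force: 0.0
```

Run:
```python
from rel import *
import cv2
report()
b=read_camera("scene")["image"][120:310,200:510,::-1]
cv2.imwrite("pics/c8.png",cv2.resize(b,(0,0),fx=2.5,fy=2.5,interpolation=2))
```

```text
t 16.5 unit xy mm [ -0.  160.4] z 178.0 F [ 0.5 -0.3  0.2] J6 2.0644074515382953
turn to align -1.5680889366360766
pre [0.49  0.046 0.12 ] toolshift [-285.4   -0.8   58. ]
well [0.499 0.106 0.07 ] toolshift [-225.4   -0.6  108. ]
precl [0.522 0.254 0.12 ] toolshift [-75.4  -0.2  58. ]
```

View pics/c8.png

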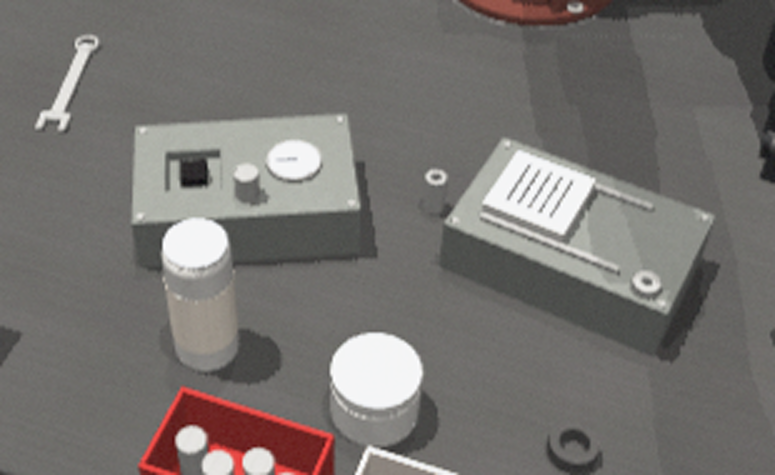

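The cover is fully closed at (540,195), the well is hidden, all the loose parts stand where they were, and the arm is clear.

```bash
python3 -c "from cell import *; print(job_done())"
```

```text
the job is handed in; nothing more can be done
None
```

I pushed the cover fully open, pressed the reset key home and released it, then pushed the cover back to its stop; the job is handed in at about 16.5 s of the 48 s, with the loose parts undisturbed in the last picture (verdict not shown to me).

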